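# Set out the check weights in order of size for the balance

### The job

Set the four steel check weights out for the balance check: stand one upright in the middle of each of the four round black pads on the aluminium strip, in order of size along the row, with the smallest on the pad at the end nearest the white balance and the largest on the pad farthest from it. Leave all four standing free.

Things in the scene. Friction and masses are not known exactly. Their poses are not given: they have to be found in the camera images.
- weight_a_mid (a point): the second smallest of the four bare steel check weights: an upright cylinder 30 mm in diameter and 58 mm tall in all, of which the plain cylinder makes up the lower 43 mm and a narrower knob on a neck (18 mm across) the rest; about 110 g. The point is its centre, half-way up, 29 mm above its base; z points up its axis. It starts standing on the worktop in front of the strip
- weight_b_mid (a point): the largest of the four bare steel check weights: an upright cylinder 44 mm in diameter and 92 mm tall in all, of which the plain cylinder makes up the lower 68 mm and a narrower knob on a neck (26 mm across) the rest; about 420 g. The point is its centre, half-way up, 46 mm above its base; z points up its axis. It starts standing on the worktop in front of the strip
- weight_c_mid (a point): the smallest of the four bare steel check weights: an upright cylinder 24 mm in diameter and 44 mm tall in all, of which the plain cylinder makes up the lower 33 mm and a narrower knob on a neck (14 mm across) the rest; about 60 g. The point is its centre, half-way up, 22 mm above its base; z points up its axis. It starts standing on the worktop in front of the strip
- weight_d_mid (a point): the second largest of the four bare steel check weights: an upright cylinder 37 mm in diameter and 74 mm tall in all, of which the plain cylinder makes up the lower 55 mm and a narrower knob on a neck (22 mm across) the rest; about 230 g. The point is its centre, half-way up, 37 mm above its base; z points up its axis. It starts standing on the worktop in front of the strip
- pad_a: one of four identical round black rubber pads, 62 mm in diameter and 3 mm thick, fixed in a row about 80 mm apart on top of the aluminium strip; its place in the row differs at every start. Origin: centre of its underside, 8 mm above the worktop (the pad's top is at 11 mm); z up
- pad_b: one of four identical round black rubber pads, 62 mm in diameter and 3 mm thick, fixed in a row about 80 mm apart on top of the aluminium strip; its place in the row differs at every start. Origin: centre of its underside, 8 mm above the worktop (the pad's top is at 11 mm); z up
- pad_c: one of four identical round black rubber pads, 62 mm in diameter and 3 mm thick, fixed in a row about 80 mm apart on top of the aluminium strip; its place in the row differs at every start. Origin: centre of its underside, 8 mm above the worktop (the pad's top is at 11 mm); z up
- pad_d: one of four identical round black rubber pads, 62 mm in diameter and 3 mm thick, fixed in a row about 80 mm apart on top of the aluminium strip; its place in the row differs at every start. Origin: centre of its underside, 8 mm above the worktop (the pad's top is at 11 mm); z up
- strip: flat aluminium strip, 85 x 320 mm and 8 mm high, fixed on the worktop, with a low lip (1 mm) along its back edge; carries the four pads. Origin: centre of its underside; y runs along its length (the row), roughly to the robot's left
- balance: small white laboratory balance, 135 x 110 mm and 49 mm high, with a round steel pan (90 mm) on top and a dark display at its front, fixed on the worktop beside one end of the strip, left or right (a dark blue pipette tip box, 91 x 122 mm and 70 mm high, stands beside the other end). Origin: centre of its underside
Not all that is in view belongs to the job. What is shaped like the part that bears weight_b_mid but purple is not meant. Leave any purple look-alike of the part that bears weight_d_mid alone.

How it is judged:
By the outcome, as a careful person would: the job done as asked, in the order asked, and still so for the second after the job is handed in, with the robot touching nothing.
It also fails if it takes over 112 s, if anything falls off the work surface, if the arm or the gripper's body presses on something with over 40 N, if the wrist force passes 120 N, or if a joint passes its speed limit or range.

### The arm

A 7-joint arm with a two-finger parallel gripper is mounted at the origin on a cart in front of the work surface, level with it; the furniture and walls round the work are solid. World frame = base frame: x ahead of the robot, y to its left, z up, the work surface at z = 0. Lengths are in m, angles in rad, forces in N, time in s.
With the tool pointing down it reaches from about 0.375 to 0.925 m from the base axis. Payload 3.1 kg.
Tool frame: the origin (TCP) lies midway between the tips of the shut fingers; the grasp point (between the pads) lies 19 mm behind it; z points along the fingers, y is the line along which they close (so a half turn about z gives the same grasp; the last joint's range is limited). The gripper opens to 85 mm and grips with 20 to 120 N. Pads are 22 mm wide; open, the fingers measure 114 mm over their backs; the gripper's body (76 mm by 85 mm) begins 54 mm behind the grasp point. The pads swing forward as they close: fully open they stand 13 mm farther back than shut.
Start: joints at [-1.275, 0.383, 0.044, 1.598, -0.018, 1.161, -0.05], TCP at [0.249, 0.6, 0.231] pointing down, gripper open.
Joint ranges: [-2.61, 2.61], [-0.41, 2.15], [-1.48, 1.57], [0, 2.5], [-1.57, 4.71], [0.05, 1.97], [-2.85, 2.85]. Speed limits (rad/s): [2.79, 2.79, 3.14, 3.14, 3.14, 3.14, 3.14].

### API

Orientations are given as a rotation vector (axis times angle).
In Python, from workcell import arm gives the robot as it stands.
- The arm moves only by the tool carry_out, never from a script. Its argument "rows" is one flat list of numbers, 5 for each row, row after row: the opening, from 0 (shut) to 1 (fully open), then the shift along the tool's x, y, z in m, then the turn about the tool's z in rad. In form: [gripper, tx, ty, tz, twist, gripper, tx, ty, tz, twist, ...]. A call has 1 to 12 rows; each row shifts and turns the commanded pose from where the row before left it, along the tool's axes as they then stand; what a row does not reach is not made up. A row lasts 1/10 s, in which the tool goes at most 50 mm and 8.59 degrees, less where a joint would pass 70% of its speed; a pose out of reach is approached as far as the arm can. A call with a gripper value outside its range is refused whole. The fingers move at their own pace and stop on an object; "force" is the grip in N (left out, the last holds). Time passes only in rows, so rows that do not move let the fingers close. It gives the time, the measured TCP pose, the force, the opening and the grip force at its end, in the units of the state.
- arm.state(): the state, without advancing time (a new reading comes with each control period).
- arm.get_image(name): name is "scene" or "top" or "wrist"; returns a dict with "frame" (400x640x3 uint8, blue, green, red), "fx", "fy", "cx", "cy" (pixels), "T" (4x4, takes a point from camera to world coordinates); the wrist camera has in their place "tool_from_camera" (4x4, takes a point from camera to tool coordinates, whose origin is the TCP and whose axes are the flange's). Camera axes: x right, y up, looking along -z (the intrinsics and any distortion apply to the point x, -y, -z); pixel columns grow to the right and rows downward; lengths in m; the calibration is good to about 2 mm. The wrist camera is an equidistant fisheye: a pixel r from the principal point sees the ray r / f radians off the axis. A picture is of the moment at which its call begins: read the wrist's pose just before it. There is no depth.
- arm.sign_off(): hands the job in; it is judged then, once.
The state is a dict: "clock": time; "joints": joint angles; "qd": joint speeds; "tau": joint torques, N m; "position": TCP position; "orientation": TCP orientation; "wrist_force": force on the tool from outside, world axes, zero at the start; "ft_torque": the same for the moment, N m; "width": finger opening in m; "grip_force": force on a finger pad.
Only numpy, scipy, OpenCV 4.12 (cv2) and the standard library are available. Lean on these libraries where they do the work, as an engineer would, in place of code of your own. Each camera call takes 0.05 s, during which the arm holds its last target. There are 200 camera calls.

## Working session

There is one attempt and no reset: what is moved stays moved. The work goes in short steps, Python scripts to look and compute and a tool call to move; the robot and the scene stay as the last step left them, time stands still between calls to the robot, and variables do not carry over. Pictures are saved under pics/ and viewed, at most 14 in all, crops included, and the job is handed in when it is done.

Besides the shell and the picture viewer there is one more tool, called after "Emit:" by a JSON object that holds its "method" and its "body", one argument or row to a line. carry_out: Moves the arm, as the interface text tells. Its arguments: {"type":"object","properties":{"rows":{"type":"array","items":{"type":"number"}},"force":{"type":"number"}},"required":["rows"]}

```bash
mkdir -p pics
cat > h.py <<'E'
import numpy as np,cv2
from workcell import arm
def save(n,f):
    i=arm.get_image(n); cv2.imwrite(f'pics/{f}.png',i['frame']); np.save(f'pics/{f}.npy',{k:v for k,v in i.items() if k!='frame'},allow_pickle=True); return i
def ray(f,u,v):
    i=np.load(f'pics/{f}.npy',allow_pickle=True).item()
    d=np.array([(u-i['cx'])/i['fx'],-(v-i['cy'])/i['fy'],-1]); T=np.array(i['T']); return T[:3,3],T[:3,:3]@d
def atz(f,u,v,z):
    o,d=ray(f,u,v); return o+d*(z-o[2])/d[2]
def tri(f1,p1,f2,p2):
    o1,d1=ray(f1,*p1);o2,d2=ray(f2,*p2)
    s=np.linalg.lstsq(np.c_[d1,-d2],o2-o1,rcond=None)[0]
    a=o1+s[0]*d1;b=o2+s[1]*d2; return (a+b)/2,np.linalg.norm(a-b)
E
python3 - <<'E'
from h import *
print(arm.state())
for n in('scene','top'):
    i=save(n,n+'0'); print({k:v for k,v in i.items() if k!='frame'})
E
```

```text
{'clock': 0.0, 'joints': array([-1.27478801,  0.38384482,  0.04384283,  1.59961501, -0.01788192,
        1.16120141, -0.04988721]), 'qd': array([ 0.00141597,  0.00163965,  0.00074374, -0.00221333, -0.00182045,
        0.00039273, -0.000987  ]), 'tau': array([ 3.22148298e-04, -4.33460140e+01,  1.02517828e+00, -2.49513638e+01,
        1.06439466e-02,  1.16276223e-02, -1.42145615e-05]), 'position': array([0.24905718, 0.59934798, 0.22986196]), 'orientation': array([-0.61439189, -3.08055802,  0.00416461]), 'wrist_force': array([ 0.36322817, -0.15480937,  0.09472004]), 'ft_torque': array([0.01061566, 0.03147496, 0.01629034]), 'grip_force': 0.0, 'width': 0.08547792407933359}
{'fx': 502.1479539714741, 'fy': 502.1479539714741, 'cx': 318.44115160251766, 'cy': 205.45545052345366, 'T': array([[ 0.72441323,  0.33465788, -0.6026853 , -0.09210082],
       [-0.68922286,  0.36941321, -0.62330227, -0.70273433],
       [ 0.0140469 ,  0.8669129 ,  0.49826168,  0.53559842],
       [ 0.        ,  0.        ,  0.        ,  1.        ]])}
{'fx': 363.78456602935637, 'fy': 363.78456602935637, 'cx': 316.4071967805597, 'cy': 195.43945649050156, 'T': array([[ 2.66368008e-02,  9.83606236e-01, -1.78351490e-01,
         3.42177698e-01],
       [-9.99636037e-01,  2.69721510e-02, -5.44599127e-04,
        -8.77925898e-02],
       [ 4.27485222e-03,  1.78301083e-01,  9.83966691e-01,
         8.90529731e-01],
       [ 0.00000000e+00,  0.00000000e+00,  0.00000000e+00,
         1.00000000e+00]])}
```

View pics/scene0.png

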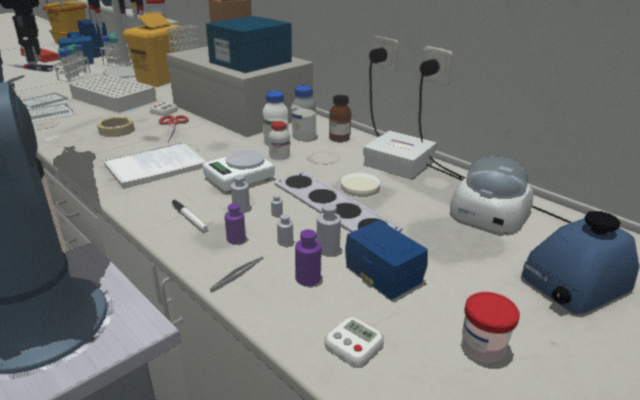

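View pics/top0.png

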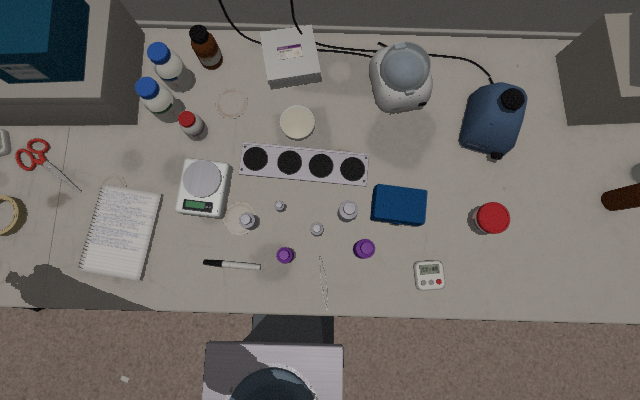

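The balance is at the left (+y) end at top-view pixel (203,188), and the pads are at (255,158), (289,162), (320,165) and (352,169). The steel weights are near (247,220), (279,206), (316,229) and (348,210). The two purple look-alikes are at (285,255) and (364,248). I'll enlarge both views.

Run:
```python
import cv2
t=cv2.imread('pics/top0.png')[135:270,230:390]; cv2.imwrite('pics/top0c.png',cv2.resize(t,None,fx=4.4,fy=4.4,interpolation=cv2.INTER_CUBIC))
s=cv2.imread('pics/scene0.png')[160:290,210:410]; cv2.imwrite('pics/scene0c.png',cv2.resize(s,None,fx=4,fy=4,interpolation=cv2.INTER_CUBIC))
```

```text
(no output)
```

View pics/top0c.png

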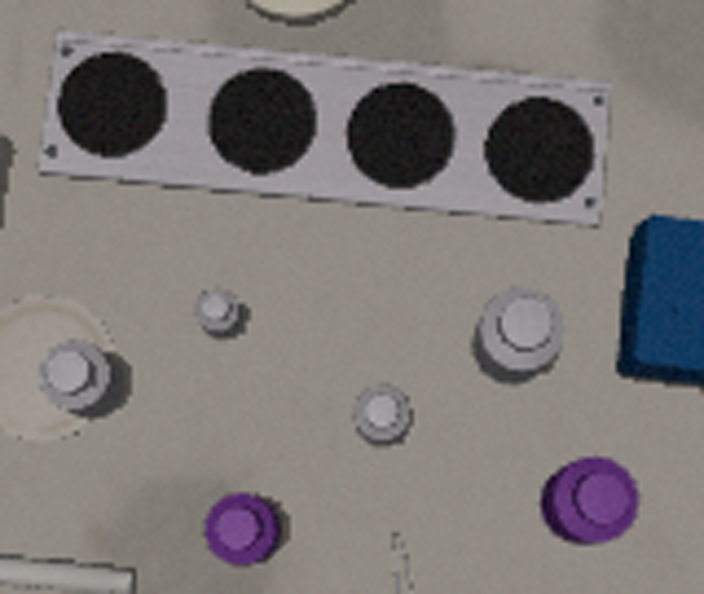

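View pics/scene0c.png

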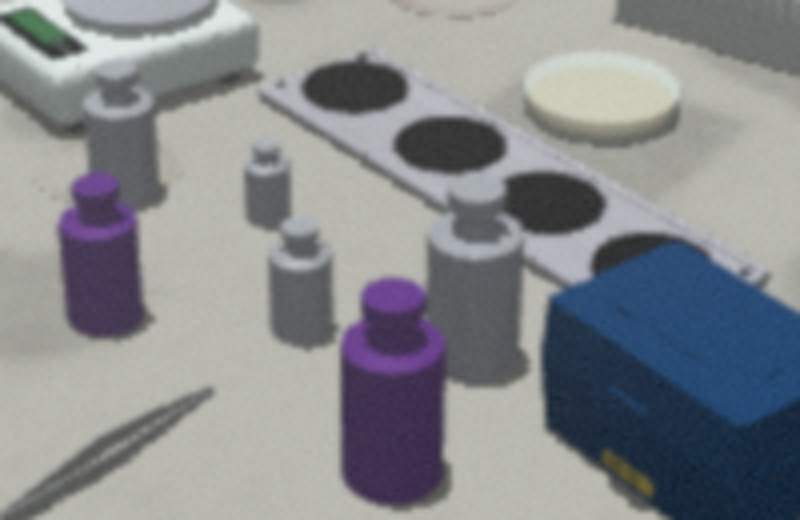

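The top crop shows the knob tops at (69,371) d, (216,307) c, (382,409) a and (526,322) b, with pad centres at (111,105), (262,120), (401,135) and (540,149). In the scene crop the knob tops are at (117,72), (265,146), (300,228) and (476,187), and the first three pads are at (355,86), (450,144) and (549,203).

Run:
```python
from h import *
from scipy.spatial.transform import Rotation as R
T=lambda p:((p[0]+.5)/4.4-.5+230,(p[1]+.5)/4.4-.5+135)
S=lambda p:((p[0]+.5)/4-.5+210,(p[1]+.5)/4-.5+160)
t={'d':(69,371),'c':(216,307),'a':(382,409),'b':(526,322),'p1':(111,105),'p2':(262,120),'p3':(401,135),'p4':(540,149)}
s={'d':(117,72),'c':(265,146),'a':(300,228),'b':(476,187),'p1':(355,86),'p2':(450,144),'p3':(549,203)}
h=dict(d=.074,c=.044,a=.058,b=.092,p1=.011,p2=.011,p3=.011,p4=.011)
for k in t:
    x=tri('top0',T(t[k]),'scene0',S(s[k])) if k in s else ('','')
    print(k,np.round(x[0],4) if x[0]is not '' else '',x[1],atz('top0',*T(t[k]),h[k]).round(4), atz('scene0',*S(s[k]),h[k]).round(4) if k in s else '')
print('tip box corners',[atz('top0',*T(p),.07).round(3) for p in ((650,215),(632,360))])
print(R.from_rotvec(arm.state()['orientation']).as_matrix().round(3))
i=save('wrist','w0');print({k:v for k,v in i.items() if k!='frame'})
```

```text
d [0.4314 0.0732 0.0689] 0.0027882540701948564 [0.432  0.0714 0.074 ] [0.4246 0.0655 0.074 ]
c [0.4709 0.0023 0.04  ] 0.003754818228477521 [0.4718 0.0008 0.044 ] [ 0.4647 -0.0024  0.044 ]
a [ 0.4175 -0.0884  0.0534] 0.0032424207195930585 [ 0.4184 -0.0894  0.058 ] [ 0.4113 -0.0934  0.058 ]
b [ 0.4602 -0.1599  0.0895] 0.003189102804349677 [ 0.4611 -0.1607  0.092 ] [ 0.4556 -0.1623  0.092 ]
p1 [0.5915 0.0705 0.0071] 0.002233743645500715 [0.5913 0.0691 0.011 ] [0.5854 0.0652 0.011 ]
p2 [ 0.5849 -0.0157  0.0066] 0.00293316140585834 [ 0.5849 -0.017   0.011 ] [ 0.5779 -0.0208  0.011 ]
p3 [ 0.5789 -0.0956  0.0062] 0.0017958572087905268 [ 0.5783 -0.0961  0.011 ] [ 0.5719 -0.1007  0.011 ]
p4   [ 0.5723 -0.175   0.011 ] 
tip box corners [array([ 0.523, -0.227,  0.07 ]), array([ 0.446, -0.218,  0.07 ])]
[[-0.923  0.384 -0.001]
 [ 0.384  0.923 -0.002]
 [-0.    -0.002 -1.   ]]
{'fx': 309.70691628693146, 'fy': 309.70691628693146, 'cx': 317.6098658547576, 'cy': 200.15031844595484, 'tool_from_camera': array([[-6.18889947e-04,  9.54062120e-01,  2.99608224e-01,
         7.72494281e-02],
       [ 9.99999696e-01,  7.32408173e-04, -2.66591932e-04,
        -3.90601754e-05],
       [-4.73780776e-04,  2.99607968e-01, -9.54062283e-01,
        -1.42488750e-01],
       [ 0.00000000e+00,  0.00000000e+00,  0.00000000e+00,
         1.00000000e+00]])}<stdin>:10: SyntaxWarning: "is not" with 'str' literal. Did you mean "!="?
```

Emit:
{"method": "carry_out", "body": {
  "rows": [1, 0, 0, 0, 0.147, 1, 0, 0, 0, 0.147, 1, 0, 0, 0, 0.147, 1, 0, 0, 0, 0.147, 1, 0, 0, 0, 0.147, 1, 0, 0, 0, 0.147, 1, 0, 0, 0, 0.147, 1, 0, 0, 0, 0.147, 1, -0.04, 0.015, 0, 0, 1, -0.04, 0.015, 0, 0, 1, -0.04, 0.015, 0, 0, 1, -0.04, 0.015, 0, 0],
  "force": 40
}}

```text
clock: 1.35
position: [0.3098, 0.4385, 0.2308]
orientation: [2.22, 2.223, -0.001]
wrist_force: [0.7, -0.8, -0.0]
width: 0.0852
grip_force: 0.0
```

Emit:
{"method": "carry_out", "body": {
  "rows": [1, -0.04, 0.015, 0, 0, 1, -0.04, 0.015, 0, 0, 1, -0.04, 0.015, 0, 0, 1, -0.04, 0.015, 0, 0, 1, -0.04, 0.015, 0, 0, 1, -0.04, 0.015, 0, 0, 1, -0.04, 0.015, 0, 0, 1, -0.04, 0.015, 0, 0, 1, -0.04, 0.015, 0, 0, 1, -0.04, 0.015, 0, 0, 1, 0, 0, 0, 0, 1, 0, 0, 0, 0]
}}

```text
clock: 2.55
position: [0.4599, 0.0394, 0.2311]
orientation: [-2.224, -2.218, 0.0]
wrist_force: [0.4, 1.0, 0.4]
width: 0.0856
grip_force: 0.0
```

```bash
cat >> h.py <<'E'
from scipy.spatial.transform import Rotation as R
def wsave(f):
    s=arm.state(); i=arm.get_image('wrist'); cv2.imwrite(f'pics/{f}.png',i['frame'])
    m={k:v for k,v in i.items() if k!='frame'}; B=np.eye(4);B[:3,:3]=R.from_rotvec(s['orientation']).as_matrix();B[:3,3]=s['position']
    m['T']=B@np.array(m['tool_from_camera']); m['fish']=1; np.save(f'pics/{f}.npy',m,allow_pickle=True); print(f,s['clock'],s['position'].round(4),B[:2,:2].round(3).tolist())
_r=ray
def ray(f,u,v):
    i=np.load(f'pics/{f}.npy',allow_pickle=True).item()
    if 'fish' not in i: return _r(f,u,v)
    a,b=u-i['cx'],v-i['cy'];r=np.hypot(a,b);t=r/i['fx']
    d=np.array([a/r*np.sin(t),-b/r*np.sin(t),-np.cos(t)]); T=i['T']; return T[:3,3],T[:3,:3]@d
E
python3 - <<'E'
from h import *
wsave('w1')
E
```

```text
w1 2.55 [0.4599 0.0394 0.2311] [[0.003, 1.0], [1.0, -0.003]]
```

View pics/w1.png

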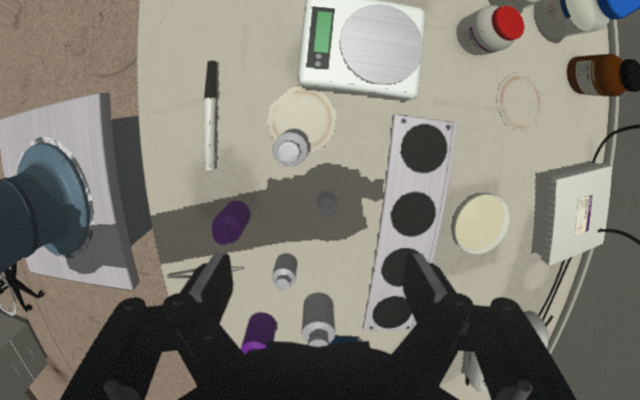

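In this view d's knob is at (291,151), c at (327,196), a at (284,285), and the pads at (424,148), (413,214) and (402,268). I'll take a second viewpoint.

Emit:
{"method": "carry_out", "body": {
  "rows": [1, -0.04, 0, 0, 0, 1, -0.04, 0, 0, 0, 1, -0.04, 0, 0, 0, 1, -0.04, 0, 0, 0, 1, 0, 0, 0, 0, 1, 0, 0, 0, 0]
}}

```text
clock: 3.2
position: [0.46, -0.1185, 0.231]
orientation: [-2.219, -2.222, -0.0]
wrist_force: [-0.3, 0.7, 0.9]
width: 0.0854
grip_force: 0.0
```

Run:
```python
from h import *
wsave('w2')
f=[cv2.resize(cv2.imread(f'pics/{n}.png')[a:a+145,220:460],(780,471),interpolation=cv2.INTER_CUBIC)[:, :] for n,a in (('w1',120),('w2',0))]
cv2.imwrite('pics/w1c.png',f[0])
```

```text
w2 3.2 [ 0.46   -0.1185  0.231 ] [[-0.001, 1.0], [1.0, 0.001]]
```

View pics/w2.png

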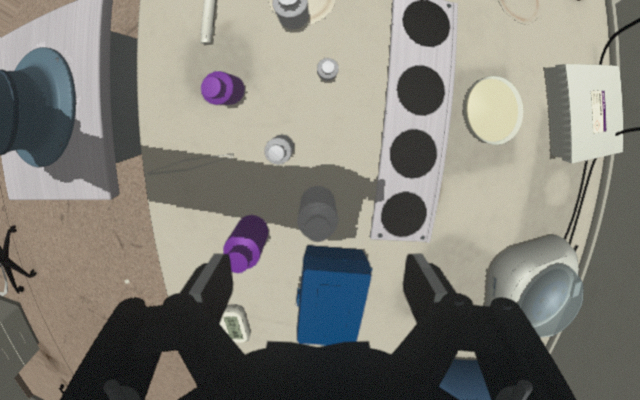

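View pics/w1c.png

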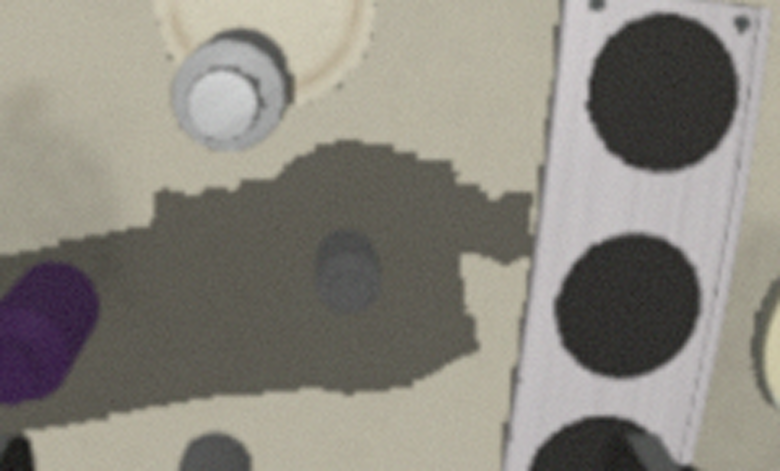

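In w2 the pads are at (426,22), (420,90), (413,153) and (404,213), with c at (328,68), a at (276,150) and b at (318,221). The w1 crop puts d's knob at (223,103), c's at (347,284), p1 at (663,92) and p2 at (628,305). I'll get the pad centroids by threshold and the weights from a crop.

Run:
```python
from h import *
P={}
for n in('w1','w2'):
    g=cv2.imread(f'pics/{n}.png').max(2); m=cv2.inRange(cv2.medianBlur(g,3),0,75)
    k,_,st,c=cv2.connectedComponentsWithStats(m)
    P[n]=[(c[i].round(1),st[i,4]) for i in range(k) if 700<st[i,4]<2600 and 370<c[i][0]<450]
    print(n,[(c.tolist(),a,atz(n,*c,.011).round(4).tolist()) for c,a in P[n]])
im=cv2.imread('pics/w2.png')[0:250,200:460]; im=cv2.convertScaleAbs(im,alpha=1.4)
cv2.imwrite('pics/w2c.png',cv2.resize(im[45:245,40:180],None,fx=3,fy=3,interpolation=cv2.INTER_CUBIC))
```

```text
w1 [([423.5, 148.1], np.int32(1657), [0.5886, 0.0688, 0.011]), ([412.8, 213.7], np.int32(1452), [0.5813, -0.0161, 0.011])]
w2 [([425.9, 22.8], np.int32(1617), [0.5888, 0.0674, 0.011]), ([420.5, 89.9], np.int32(1751), [0.5816, -0.0177, 0.011]), ([413.0, 153.4], np.int32(1690), [0.5754, -0.0955, 0.011]), ([403.4, 213.9], np.int32(1484), [0.569, -0.1735, 0.011])]
```

View pics/w2c.png

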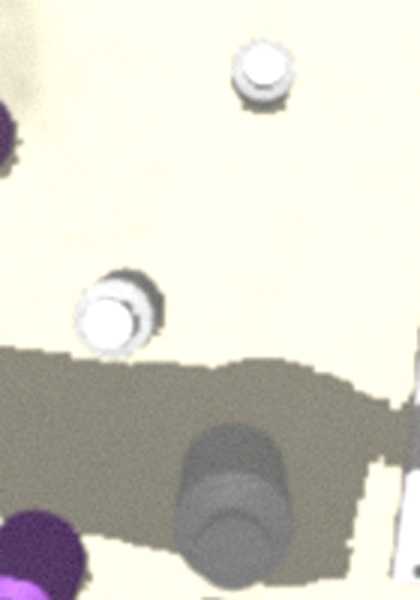

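In the w2 crop the knob tops are at c (264,64), a (107,323) and b (233,550).

Run:
```python
from h import *
C=lambda p,k,ox,oy:((p[0]+.5)/k-.5+ox,(p[1]+.5)/k-.5+oy)
w1={'d':C((223,103),3.25,220,120),'c':C((349,284),3.25,220,120),'p1':(423.5,148.1),'p2':(412.8,213.7)}
w2={'c':C((264,64),3,240,45),'a':C((107,323),3,240,45),'b':C((233,550),3,240,45),'p1':(425.9,22.8),'p2':(420.5,89.9)}
h=dict(d=.074,c=.044,a=.058,b=.092,p1=.011,p2=.011)
for k in h:
    for n,w in(('w1',w1),('w2',w2)):
        if k in w: print(k,n,atz(n,*w[k],h[k]).round(4))
    if k in w1 and k in w2: print(' tri',tri('w1',w1[k],'w2',w2[k]))
T=lambda p:((p[0]+.5)/4.4-.5+230,(p[1]+.5)/4.4-.5+135)
t={'d':(69,371),'c':(216,307),'a':(382,409),'b':(526,322)}
for k in 'dab':
    n,w=('w1',w1) if k=='d' else ('w2',w2); print(k,'tri top/wrist',tri('top0',T(t[k]),n,w[k]))
```

```text
d w1 [0.4306 0.0723 0.074 ]
c w1 [0.4696 0.0047 0.044 ]
c w2 [0.4697 0.0013 0.044 ]
 tri (array([0.46986249, 0.00229193, 0.03678158]), np.float64(6.953506772462915e-05))
a w2 [ 0.4156 -0.0888  0.058 ]
b w2 [ 0.4591 -0.1586  0.092 ]
p1 w1 [0.5886 0.0688 0.011 ]
p1 w2 [0.5888 0.0674 0.011 ]
 tri (array([0.58987596, 0.06837131, 0.00762256]), np.float64(0.00016706508919319316))
p2 w1 [ 0.5813 -0.0161  0.011 ]
p2 w2 [ 0.5816 -0.0177  0.011 ]
 tri (array([ 0.58269955, -0.01745254,  0.00728637]), np.float64(0.00023526312621243117))
d tri top/wrist (array([0.43131021, 0.07185412, 0.07380828]), np.float64(0.0017138029574286819))
a tri top/wrist (array([ 0.41716808, -0.08855057,  0.06530911]), np.float64(0.0019358764879648543))
b tri top/wrist (array([ 0.46028363, -0.16040654,  0.08910128]), np.float64(0.0026421801292972366))
```

Emit:
{"method": "carry_out", "body": {
  "rows": [1, 0.03, 0.0025, 0, 0, 1, 0.03, 0.0025, 0, 0, 1, 0.03, 0.0025, 0, 0, 1, 0.0305, 0.0025, 0, 0, 1, 0, 0, 0.035, 0, 1, 0, 0, 0.035, 0, 1, 0, 0, 0.035, 0, 1, 0, 0, 0.035, 0, 1, 0, 0, 0.025, 0, 1, 0, 0, 0.02, 0, 1, 0, 0, 0, 0, 1, 0, 0, 0, 0]
}}

```text
clock: 4.45
position: [0.4696, 0.0028, 0.046]
orientation: [-2.216, -2.225, 0.001]
wrist_force: [1.3, -0.4, 0.5]
width: 0.0852
grip_force: 0.0
```

Run:
```python
from h import *
wsave('w3')
```

```text
w3 4.45 [0.4696 0.0028 0.046 ] [[-0.004, 1.0], [1.0, 0.004]]
```

View pics/w3.png

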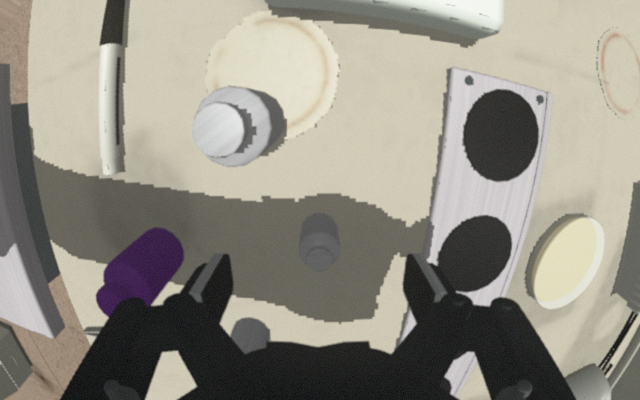

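Weight c stands centred between the fingers with its knob at (319,260). d's knob is at (219,131), p1 at (501,135) and p2 at (475,254).

Run:
```python
from h import *
for k,p,z in(('c',(319,260),.044),('d',(219,131),.074),('p1',(501,135),.011),('p2',(475,254),.011)): print(k,atz('w3',*p,z).round(4))
```

```text
c [0.4698 0.0013 0.044 ]
d [0.4313 0.0712 0.074 ]
p1 [0.587  0.0685 0.011 ]
p2 [ 0.5805 -0.0155  0.011 ]
```

Emit:
{"method": "carry_out", "body": {
  "rows": [1, 0, 0, 0.02, 0, 1, 0, 0, 0.02, 0, 1, 0, 0, 0, 0, 0, 0, 0, 0, 0, 0, 0, 0, 0, 0, 0, 0, 0, 0, 0, 0, 0, 0, 0, 0, 0, 0, 0, 0, 0, 0, 0, 0, 0, 0, 0, 0, 0, 0, 0, 0, 0, 0, 0, 0],
  "force": 40
}}

```text
clock: 5.6
position: [0.4706, 0.0011, 0.0071]
orientation: [-2.22, -2.222, -0.002]
wrist_force: [-1.5, 1.1, 5.7]
width: 0.0227
grip_force: 39.0
```

Emit:
{"method": "carry_out", "body": {
  "rows": [0, 0, 0, -0.02, 0, 0, 0, 0, -0.03, 0, 0, 0, 0, -0.03, 0, 0, 0.022, 0.039, 0, 0, 0, 0.022, 0.039, 0, 0, 0, 0.022, 0.0395, 0, 0, 0, 0, 0, 0, 0, 0, 0, 0, 0.03, 0, 0, 0, 0, 0.02, 0, 0, 0, 0, 0, 0, 0, 0, 0, 0, 0]
}}

```text
clock: 6.7
position: [0.5868, 0.0666, 0.0362]
orientation: [-2.221, -2.222, 0.002]
wrist_force: [0.7, -0.1, -0.3]
width: 0.0228
grip_force: 39.5
```

Run:
```python
from h import *
wsave('w4'); save('top','top1')
im=cv2.imread('pics/w4.png')[60:340,180:580]; cv2.imwrite('pics/w4c.png',cv2.resize(im,None,fx=2,fy=2,interpolation=cv2.INTER_CUBIC))
```

```text
w4 6.7 [0.5868 0.0666 0.0362] [[-0.001, 1.0], [1.0, 0.001]]
```

View pics/w4c.png

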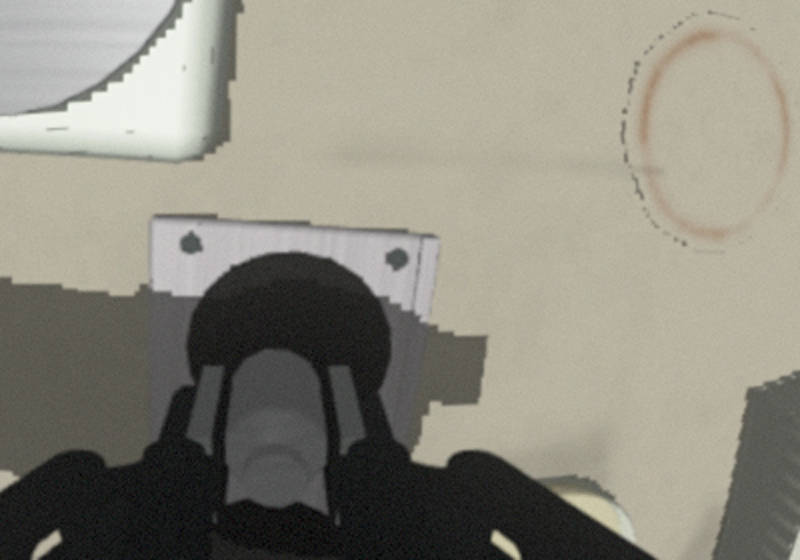

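The pad spans columns 188–391 in the crop, with its top edge at row 251 and its widest row near 350. The weight's axis is at column 275, so the pad lies a few mm farther in +x.

Run:
```python
from h import *
C=lambda u,v:((u+.5)/2-.5+180,(v+.5)/2-.5+60)
for p in((188,345),(391,345),(291,251)): print(atz('w4',*C(*p),.011).round(4))
print(atz('w4',*C(278,349),.0295).round(4), atz('w4',*C(278,470),.0735).round(4))
```

```text
[0.5602 0.0709 0.011 ]
[0.6205 0.0709 0.011 ]
[0.5905 0.0996 0.011 ]
[0.5868 0.0779 0.0295] [0.5867 0.0701 0.0735]
```

Emit:
{"method": "carry_out", "body": {
  "rows": [0, 0.0025, 0.0035, 0, 0, 0, 0, 0, 0.01, 0, 0, 0, 0, 0.0075, 0, 0, 0, 0, 0, 0, 0, 0, 0, 0, 0]
}}

```text
clock: 7.3
position: [0.5907, 0.0696, 0.0183]
orientation: [-2.22, -2.222, 0.001]
wrist_force: [-0.3, 0.3, -0.6]
width: 0.0227
grip_force: 39.6
```

Emit:
{"method": "carry_out", "body": {
  "rows": [0, 0, 0, 0.0005, 0, 0, 0, 0, 0, 0, 0.4, 0, 0, 0, 0, 0.6, 0, 0, 0, 0, 1, 0, 0, 0, 0, 1, 0, 0, 0, 0, 1, 0, 0, 0, 0, 1, 0, 0, -0.03, 0, 1, 0, 0, -0.04, 0, 1, 0, 0, -0.04, 0, 1, 0, 0, -0.04, 0, 1, 0, 0, 0, 0]
}}

```text
clock: 8.5
position: [0.5959, 0.0695, 0.1749]
orientation: [2.216, 2.217, 0.017]
wrist_force: [1.0, 1.1, 0.8]
width: 0.0851
grip_force: 0.0
```

Emit:
{"method": "carry_out", "body": {
  "rows": [1, 0, 0, 0, 0, 1, 0, 0, 0, 0]
}}

```text
clock: 8.7
position: [0.5898, 0.0698, 0.167]
orientation: [-2.219, -2.222, 0.003]
wrist_force: [-0.4, 0.4, -0.4]
width: 0.0856
grip_force: 0.0
```

Run:
```python
from h import *
wsave('w5'); print(arm.state()['joints'].round(3))
im=cv2.imread('pics/w5.png')[60:340,180:580]; cv2.imwrite('pics/w5c.png',cv2.resize(im,None,fx=2,fy=2,interpolation=cv2.INTER_CUBIC))
```

```text
w5 8.7 [0.5898 0.0698 0.167 ] [[-0.001, 1.0], [1.0, 0.001]]
[-0.773  0.42   0.727  1.822 -0.322  1.025  0.083]
```

View pics/w5c.png

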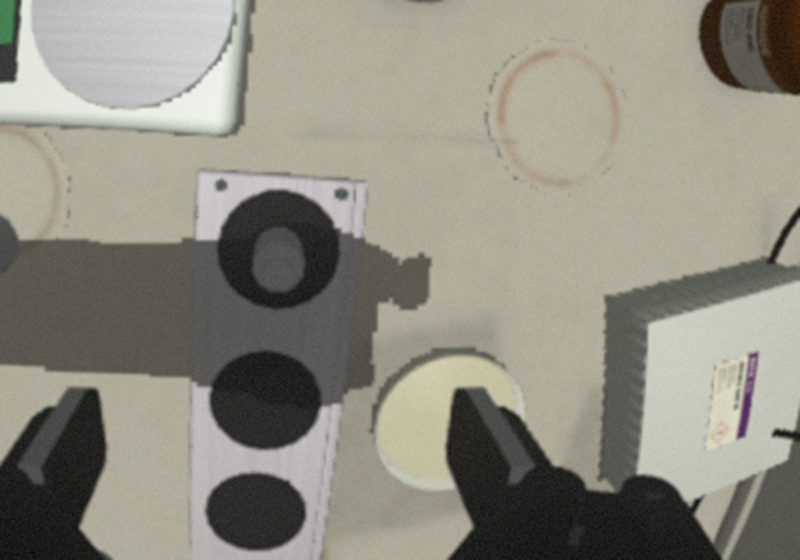

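c stands on p1 with its base centred in the pad (pad centre (279,249), knob (278,262)). p2 is at (265,400).

Run:
```python
from h import *
C=lambda u,v:((u+.5)/2-.5+180,(v+.5)/2-.5+60)
for p in((279,249),(265,400),(256,512)): print(atz('w5',*C(*p),.011).round(4))
print('c',atz('w5',*C(278,263),.055).round(4))
T=lambda p:((p[0]+.5)/4.4-.5+230,(p[1]+.5)/4.4-.5+135)
print('tweez',atz('top0',*T((397,530)),.005).round(3),'purple b',atz('top0',*T((606,497)),.092).round(3),'purple d',atz('top0',*T((238,528)),.074).round(3))
```

```text
[0.5904 0.0695 0.011 ]
[ 0.583  -0.0152  0.011 ]
[ 0.577  -0.0936  0.011 ]
c [0.5899 0.0747 0.055 ]
tweez [ 0.357 -0.099  0.005] purple b [ 0.375 -0.201  0.092] purple d [ 0.355 -0.018  0.074]
```

Emit:
{"method": "carry_out", "body": {
  "rows": [0.6, -0.03, -0.03, 0, 0, 0.6, -0.03, -0.03, 0, 0, 0.6, -0.03, -0.03, 0, 0, 0.6, -0.03, -0.03, 0, 0, 0.6, -0.03, -0.03, 0, 0, 0.6, -0.008, -0.024, 0, 0, 0.6, 0, 0, 0.03, 0, 0.6, 0, 0, 0.025, 0, 0.6, 0, 0, 0, 0, 0.6, 0, 0, 0, 0]
}}

```text
clock: 9.75
position: [0.4159, -0.0889, 0.1126]
orientation: [-2.22, -2.221, 0.005]
wrist_force: [-0.2, -0.1, 0.5]
width: 0.0517
grip_force: 0.0
```

Emit:
{"method": "carry_out", "body": {
  "rows": [0.6, 0, 0, 0.03, 0, 0.6, 0, 0, 0.03, 0, 0.6, 0, 0, 0.025, 0, 0.6, 0, 0, 0.0175, 0, 0.6, 0, 0, 0, 0, 0, 0, 0, 0, 0, 0, 0, 0, 0, 0, 0, 0, 0, 0, 0, 0, 0, 0, 0, 0, 0, 0, 0, 0, 0]
}}

```text
clock: 10.75
position: [0.4187, -0.0886, 0.012]
orientation: [2.219, 2.221, 0.004]
wrist_force: [-0.6, 0.4, 7.2]
width: 0.0289
grip_force: 40.2
```

Emit:
{"method": "carry_out", "body": {
  "rows": [0, 0, 0, -0.03, 0, 0, 0, 0, -0.04, 0, 0, 0, 0, -0.04, 0, 0, 0.025, 0.042, 0, 0, 0, 0.025, 0.042, 0, 0, 0, 0.023, 0.042, 0, 0, 0, 0, 0.0415, 0, 0, 0, 0, 0, 0, 0, 0, 0, 0, 0.04, 0, 0, 0, 0, 0.04, 0, 0, 0, 0, 0, 0, 0, 0, 0, 0, 0]
}}

```text
clock: 11.95
position: [0.5832, -0.0159, 0.0406]
orientation: [-2.22, -2.221, 0.003]
wrist_force: [0.1, -0.2, -0.9]
width: 0.0287
grip_force: 40.0
```

Run:
```python
from h import *
wsave('w6')
im=cv2.imread('pics/w6.png')[60:340,180:580]; cv2.imwrite('pics/w6c.png',cv2.resize(im,None,fx=2,fy=2,interpolation=cv2.INTER_CUBIC))
```

```text
w6 11.95 [ 0.5832 -0.0159  0.0406] [[-0.0, 1.0], [1.0, 0.0]]
```

View pics/w6c.png

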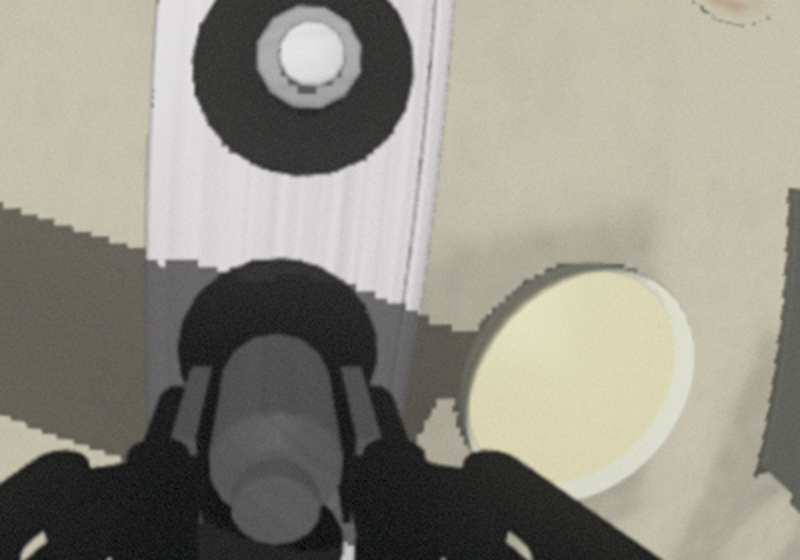

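c is well centred on p1. The held weight a's base near edge is at (272,334), and p2 spans columns 179–377 with its near edge at (278,259).

Run:
```python
from h import *
C=lambda u,v:((u+.5)/2-.5+180,(v+.5)/2-.5+60)
for p in((179,345),(377,345),(278,259)): print(atz('w6',*C(*p),.011).round(4))
print(atz('w6',*C(275,334),.029).round(4))
```

```text
[ 0.553  -0.0136  0.011 ]
[ 0.6134 -0.0136  0.011 ]
[0.5832 0.0135 0.011 ]
[ 0.5824 -0.0024  0.029 ]
```

Emit:
{"method": "carry_out", "body": {
  "rows": [0, 0, 0, 0.01, 0, 0, 0, 0, 0.0065, 0, 0, 0, 0, 0, 0, 0, 0, 0, 0, 0]
}}

```text
clock: 12.4
position: [0.5846, -0.0153, 0.0245]
orientation: [-2.22, -2.223, -0.0]
wrist_force: [0.0, 0.2, -0.5]
width: 0.0288
grip_force: 40.0
```

Emit:
{"method": "carry_out", "body": {
  "rows": [0, 0, 0, 0.0015, 0, 0, 0, 0, 0, 0, 0, 0, 0, 0.0005, 0, 0, 0, 0, 0, 0]
}}

```text
clock: 12.8
position: [0.5851, -0.0154, 0.0231]
orientation: [2.22, 2.222, 0.001]
wrist_force: [-1.1, 0.4, 5.6]
width: 0.0287
grip_force: 40.7
```

Emit:
{"method": "carry_out", "body": {
  "rows": [0.4, 0, 0, 0, 0, 0.6, 0, 0, 0, 0, 0.7, 0, 0, 0, 0, 0.7, 0, 0, 0, 0, 0.7, 0, 0, -0.025, 0, 0.7, 0, 0, -0.04, 0, 0.7, 0, 0, -0.04, 0, 0.7, 0, 0, -0.04, 0, 0.7, 0.022, -0.038, 0, 0, 0.7, 0.022, -0.038, 0, 0, 0.7, 0.022, -0.038, 0, 0, 0.7, 0.021, -0.0395, 0, 0]
}}

```text
clock: 14.0
position: [0.4295, 0.0719, 0.1668]
orientation: [2.221, 2.222, -0.001]
wrist_force: [0.3, 0.3, 0.6]
width: 0.0599
grip_force: 0.0
```

Emit:
{"method": "carry_out", "body": {
  "rows": [0.7, 0, 0, 0.03, 0, 0.7, 0, 0, 0.025, 0, 0.7, 0, 0, 0, 0, 0.7, 0, 0, 0, 0]
}}

```text
clock: 14.4
position: [0.4307, 0.0707, 0.1123]
orientation: [2.221, 2.221, -0.003]
wrist_force: [0.1, -0.5, -0.1]
width: 0.0598
grip_force: 0.0
```

Run:
```python
from h import *
wsave('w7')
im=cv2.imread('pics/w7.png')[60:340,180:580]; cv2.imwrite('pics/w7c.png',cv2.resize(im,None,fx=2,fy=2,interpolation=cv2.INTER_CUBIC))
```

```text
w7 14.4 [0.4307 0.0707 0.1123] [[-0.0, 1.0], [1.0, 0.0]]
```

View pics/w7c.png

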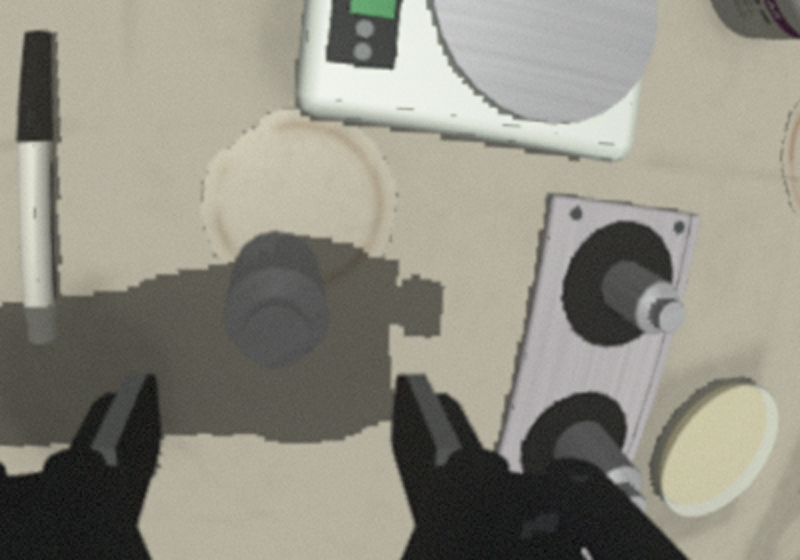

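c and a both stand on their pads, and d is centred between the open fingers (knob at (277,335)). Grasping d.

Emit:
{"method": "carry_out", "body": {
  "rows": [0.7, 0, 0, 0.03, 0, 0.7, 0, 0, 0.03, 0, 0.7, 0, 0, 0.02, 0, 0.7, 0, 0, 0.0145, 0, 0.7, 0, 0, 0, 0, 0, 0, 0, 0, 0, 0, 0, 0, 0, 0, 0, 0, 0, 0, 0, 0, 0, 0, 0, 0, 0, 0, 0, 0, 0],
  "force": 50
}}

```text
clock: 15.45
position: [0.4322, 0.0715, 0.019]
orientation: [2.22, 2.222, 0.004]
wrist_force: [-1.2, -1.1, 7.2]
width: 0.0362
grip_force: 50.2
```

Emit:
{"method": "carry_out", "body": {
  "rows": [0, 0, 0, -0.03, 0, 0, 0, 0, -0.045, 0, 0, 0, 0, -0.045, 0, 0, -0.04, 0.036, 0, 0, 0, -0.04, 0.036, 0, 0, 0, -0.04, 0.037, 0, 0, 0, -0.0465, 0.037, 0, 0, 0, 0, 0, 0, 0, 0, 0, 0, 0.045, 0, 0, 0, 0, 0.045, 0, 0, 0, 0, 0, 0, 0, 0, 0, 0, 0]
}}

```text
clock: 16.65
position: [0.562, -0.0784, 0.0474]
orientation: [-2.219, -2.222, 0.003]
wrist_force: [0.7, -0.0, -2.7]
width: 0.036
grip_force: 51.2
```

Run:
```python
from h import *
wsave('w8')
im=cv2.imread('pics/w8.png')[60:340,180:580]; cv2.imwrite('pics/w8c.png',cv2.resize(im,None,fx=2,fy=2,interpolation=cv2.INTER_CUBIC))
```

```text
w8 16.65 [ 0.562  -0.0784  0.0474] [[-0.001, 1.0], [1.0, 0.001]]
```

View pics/w8c.png

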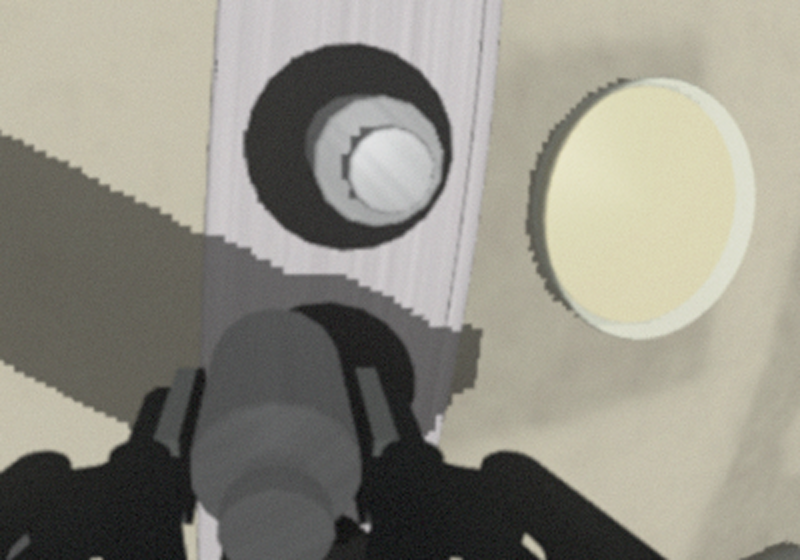

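The move fell short (speed-limited). d is held upright, a is centred on p2, and p3's near edge is at (332,303) with its right edge at (414,385).

Run:
```python
from h import *
C=lambda u,v:((u+.5)/2-.5+180,(v+.5)/2-.5+60)
for p in((333,303),(414,385),(348,44),(244,147),(453,147)): print(atz('w8',*C(*p),.011).round(4))
print('d',atz('w8',*C(275,310),.029).round(4))
```

```text
[ 0.5789 -0.0648  0.011 ]
[ 0.6067 -0.0935  0.011 ]
[0.5818 0.0128 0.011 ]
[ 0.5521 -0.0173  0.011 ]
[ 0.6136 -0.0162  0.011 ]
d [ 0.5611 -0.0604  0.029 ]
```

Emit:
{"method": "carry_out", "body": {
  "rows": [0, -0.0085, 0.007, 0, 0, 0, -0.0085, 0.0075, 0, 0, 0, 0, 0, 0.008, 0, 0, 0, 0, 0.0075, 0, 0, 0, 0, 0, 0, 0, 0, 0, 0, 0]
}}

```text
clock: 17.3
position: [0.5767, -0.0951, 0.0315]
orientation: [-2.219, -2.222, 0.002]
wrist_force: [0.1, 0.3, -2.3]
width: 0.0357
grip_force: 51.3
```

Emit:
{"method": "carry_out", "body": {
  "rows": [0, 0, 0, 0.0012, 0, 0, 0, 0, 0, 0, 0, 0, 0, 0, 0]
}}

```text
clock: 17.6
position: [0.5776, -0.0954, 0.0311]
orientation: [2.22, 2.223, 0.0]
wrist_force: [-0.1, -0.3, -2.1]
width: 0.036
grip_force: 51.3
```

Emit:
{"method": "carry_out", "body": {
  "rows": [0, 0, 0, 0.001, 0, 0, 0, 0, 0, 0, 0, 0, 0, 0, 0]
}}

```text
clock: 17.9
position: [0.5778, -0.0956, 0.0302]
orientation: [2.22, 2.222, 0.0]
wrist_force: [-0.4, 0.4, -1.6]
width: 0.0358
grip_force: 51.4
```

Emit:
{"method": "carry_out", "body": {
  "rows": [0, 0, 0, 0.0007, 0, 0, 0, 0, 0, 0, 0, 0, 0, 0, 0]
}}

```text
clock: 18.2
position: [0.5778, -0.0956, 0.0301]
orientation: [-2.22, -2.222, -0.001]
wrist_force: [-2.8, 1.3, 6.3]
width: 0.0358
grip_force: 51.9
```

Emit:
{"method": "carry_out", "body": {
  "rows": [0.5, 0, 0, 0, 0, 0.65, 0, 0, 0, 0, 0.8, 0, 0, 0, 0, 0.8, 0, 0, 0, 0, 0.8, 0, 0, -0.02, 0, 0.8, 0, 0, -0.035, 0, 0.8, 0, 0, -0.04, 0, 0.8, 0, 0, -0.04, 0, 0.8, -0.02, -0.03, 0, 0, 0.8, -0.02, -0.03, 0, 0, 0.8, -0.02, -0.03, 0, 0, 0.8, -0.0035, -0.0275, 0, 0]
}}

```text
clock: 19.4
position: [0.4583, -0.1623, 0.1645]
orientation: [2.224, 2.217, -0.001]
wrist_force: [0.4, 0.3, 1.9]
width: 0.0684
grip_force: 0.0
```

Emit:
{"method": "carry_out", "body": {
  "rows": [0.8, 0, 0, 0.02, 0, 0.8, 0, 0, 0, 0, 0.8, 0, 0, 0, 0]
}}

```text
clock: 19.7
position: [0.4603, -0.1591, 0.1444]
orientation: [-2.22, -2.223, 0.001]
wrist_force: [1.1, -1.0, 0.2]
width: 0.0679
grip_force: 0.0
```

Run:
```python
from h import *
wsave('w9')
im=cv2.imread('pics/w9.png')[60:340,180:580]; cv2.imwrite('pics/w9c.png',cv2.resize(im,None,fx=2,fy=2,interpolation=cv2.INTER_CUBIC))
```

```text
w9 19.7 [ 0.4603 -0.1591  0.1444] [[-0.001, 1.0], [1.0, 0.001]]
```

View pics/w9c.png

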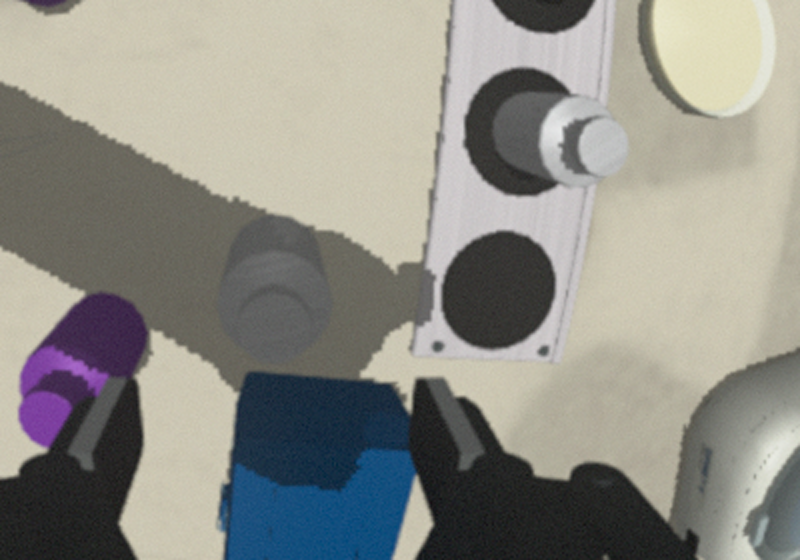

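d stands on p3 and p4 is free at (498,290). b is centred between the fingers with its knob at (277,322). That was my 15th picture, so I have gone one past the limit of 14. From here I'll work numerically only.

Run:
```python
from h import *
C=lambda u,v:((u+.5)/2-.5+180,(v+.5)/2-.5+60)
print('p4',atz('w9',*C(498,290),.011).round(4),'b',atz('w9',*C(277,322),.092).round(4),'b base near edge',atz('w9',*C(277,215),0).round(4))
```

```text
p4 [ 0.5686 -0.1735  0.011 ] b [ 0.4601 -0.158   0.092 ] b base near edge [ 0.4602 -0.1398  0.    ]
```

Emit:
{"method": "carry_out", "body": {
  "rows": [0.8, 0, 0, 0.03, 0, 0.8, 0, 0, 0.03, 0, 0.8, 0, 0, 0.03, 0, 0.8, 0, 0, 0.026, 0, 0.8, 0, 0, 0, 0, 0.8, 0, 0, 0, 0],
  "force": 60
}}

```text
clock: 20.35
position: [0.461, -0.1596, 0.0288]
orientation: [2.219, 2.223, -0.001]
wrist_force: [0.0, -0.2, 0.7]
width: 0.0683
grip_force: 0.0
```

Emit:
{"method": "carry_out", "body": {
  "rows": [0, 0, 0, 0, 0, 0, 0, 0, 0, 0, 0, 0, 0, 0, 0, 0, 0, 0, 0, 0, 0, 0, 0, -0.02, 0, 0, 0, 0, -0.02, 0, 0, 0, 0, 0, 0, 0, -0.005, 0.035, 0, 0, 0, -0.005, 0.035, 0, 0, 0, -0.0045, 0.0385, 0, 0, 0, 0, 0, 0, 0, 0, 0, 0, 0, 0]
}}

```text
clock: 21.55
position: [0.5689, -0.1728, 0.0672]
orientation: [-2.217, -2.224, 0.002]
wrist_force: [-1.1, 0.9, -5.0]
width: 0.0428
grip_force: 62.8
```

Run:
```python
from h import *
wsave('wa'); wsave('wa'); s=arm.state();print(s['width'],s['wrist_force'])
# dark pad pixels in a nadir band, and weight edge, as projected profile
g=cv2.medianBlur(cv2.imread('pics/wa.png').max(2),3)
def px(p):
    i=np.load('pics/wa.npy',allow_pickle=True).item(); q=np.linalg.inv(i['T'])@np.r_[p,1]; t=np.arctan2(np.hypot(q[0],q[1]),-q[2]);n=np.hypot(q[0],q[1]);return i['cx']+i['fx']*t*q[0]/n,i['cy']-i['fx']*t*q[1]/n
for a in range(10,171,20):
    r=np.radians(a);out=[]
    for R_ in np.arange(.022,.042,.001):
        u,v=px([.570+R_*np.cos(r),-.174+R_*np.sin(r),.011]);out.append(int(g[int(round(v)),int(round(u))]))
    print(a,out)
```

```text
wa 21.55 [ 0.5689 -0.1728  0.0672] [[-0.003, 1.0], [1.0, 0.003]]
wa 21.6 [ 0.5674 -0.1731  0.067 ] [[-0.002, 1.0], [1.0, 0.002]]
0.04298352802886048 [ 0.55215224 -0.53879272 -4.15224651]
10 [38, 38, 39, 39, 39, 39, 39, 39, 60, 88, 101, 103, 104, 106, 105, 103, 101, 101, 100, 101, 115]
30 [39, 41, 41, 41, 41, 40, 41, 43, 51, 89, 103, 106, 144, 188, 189, 199, 200, 202, 203, 202, 199]
50 [39, 41, 43, 42, 43, 45, 53, 53, 73, 183, 197, 198, 199, 199, 199, 199, 204, 203, 204, 205, 204]
70 [38, 40, 41, 46, 50, 53, 54, 53, 70, 135, 202, 199, 198, 198, 197, 197, 199, 199, 201, 201, 202]
90 [40, 38, 38, 40, 40, 40, 43, 47, 96, 165, 201, 202, 200, 200, 200, 200, 200, 201, 201, 201, 200]
110 [36, 36, 36, 37, 38, 39, 38, 46, 73, 102, 103, 103, 104, 104, 103, 103, 102, 102, 102, 102, 108]
130 [36, 36, 37, 37, 38, 39, 38, 38, 82, 101, 101, 101, 103, 103, 102, 104, 104, 105, 104, 104, 104]
150 [32, 32, 34, 33, 33, 34, 33, 34, 72, 98, 103, 100, 100, 102, 100, 102, 102, 102, 102, 101, 101]
170 [81, 72, 38, 36, 34, 33, 32, 37, 53, 99, 100, 101, 102, 100, 100, 101, 101, 101, 103, 104, 104]
```

The pad edge lies evenly around (0.570, -0.174), so the placing target is right. Lowering.

Emit:
{"method": "carry_out", "body": {
  "rows": [0, 0, 0.001, 0.01, 0, 0, 0, 0, 0.01, 0, 0, 0, 0, 0.0065, 0, 0, 0, 0, 0, 0, 0, 0, 0, 0, 0]
}}

```text
clock: 22.15
position: [0.5692, -0.1737, 0.0414]
orientation: [-2.22, -2.222, 0.001]
wrist_force: [-0.4, 0.4, -3.5]
width: 0.0426
grip_force: 62.9
```

Emit:
{"method": "carry_out", "body": {
  "rows": [0, 0, 0, 0.001, 0, 0, 0, 0, 0, 0, 0, 0, 0, 0, 0]
}}

```text
clock: 22.45
position: [0.5692, -0.1737, 0.0413]
orientation: [-2.22, -2.222, 0.0]
wrist_force: [-4.0, 1.3, 4.3]
width: 0.0429
grip_force: 63.5
```

Contact is made. I'll release, rise, and back away.

Emit:
{"method": "carry_out", "body": {
  "rows": [0.6, 0, 0, 0, 0, 0.75, 0, 0, 0, 0, 0.85, 0, 0, 0, 0, 0.85, 0, 0, 0, 0, 0.85, 0, 0, -0.02, 0, 0.85, 0, 0, -0.035, 0, 0.85, 0, 0, -0.04, 0, 0.85, 0, 0, -0.04, 0, 0.85, 0, 0, -0.03, 0, 0.85, 0.02, -0.03, 0, 0, 0.85, 0.02, -0.03, 0, 0, 0.85, 0, 0, 0, 0]
}}

```text
clock: 23.65
position: [0.5052, -0.1302, 0.2041]
orientation: [-2.212, -2.219, -0.001]
wrist_force: [-0.5, 0.8, -0.1]
width: 0.0723
grip_force: 0.0
```

Emit:
{"method": "carry_out", "body": {
  "rows": [0.85, 0.02, -0.03, 0, 0, 0.85, 0.03, -0.02, 0, 0, 0.85, 0.03, 0, 0, 0, 0.85, 0.03, 0, 0, 0, 0.85, 0, 0, 0, 0, 0.85, 0, 0, 0, 0]
}}

```text
clock: 24.25
position: [0.4601, -0.0235, 0.2062]
orientation: [2.218, 2.224, 0.001]
wrist_force: [0.6, -1.1, 0.1]
width: 0.0727
grip_force: 0.0
```

Run:
```python
from h import *
wsave('wb')
i=save('top','top2')
g=cv2.medianBlur(cv2.imread('pics/top2.png'),3).max(2)
T=np.array(np.load('pics/top2.npy',allow_pickle=True).item()['T']);K=i
def px(p):
    q=np.linalg.inv(T)@np.r_[p,1]; return K['cx']-K['fx']*q[0]/q[2],K['cy']+K['fy']*q[1]/q[2]
# bright (steel) blob inside each pad's neighbourhood
for n,x,y,h,r,rk in(('c',.5904,.069,.033,.012,.007),('a',.5832,-.0173,.043,.015,.009),('d',.5768,-.0957,.055,.0185,.011),('b',.570,-.174,.068,.022,.013)):
    o=np.array([.0005,-.001,0]) # top-view bias
    u,v=px(np.array([x,y,.011+h])+o); pr=r/(.87-h)*363.8
    w=int(pr*1.0+5); U,V=int(round(u)),int(round(v)); c=g[V-w:V+w+1,U-w:U+w+1]
    m=cv2.inRange(c,85,255); k,l,st,ce=cv2.connectedComponentsWithStats(m); L=l[w,w]
    if not L: print(n,'no steel at centre',c[w]);continue
    print(n,'pred',round(u,1),round(v,1),'bbox',st[L,:4]+[U-w,V-w,0,0],'blob',(ce[L]+[U-w,V-w]).round(1),'area',st[L,4],'exp',round(np.pi*pr**2))
print(arm.state()['wrist_force'])
```

```text
wb 24.25 [ 0.4601 -0.0235  0.2062] [[-0.003, 1.0], [1.0, 0.003]]
c pred 253.1 154.8 bbox [243 145  21  21] blob [253. 155.] area 441 exp 85
a pred 288.4 157.5 bbox [277 147  12  23] blob [282.3 157.8] area 265 exp 137
d pred 321.4 159.6 bbox [308 147  27  27] blob [321.3 156.4] area 487 exp 214
b pred 355.3 161.8 bbox [341 148  29  29] blob [356.6 159.1] area 638 exp 313
[ 0.33158835 -0.70625365 -0.44900838]
```

Emit:
{"method": "carry_out", "body": {
  "rows": [0.85, 0.04, -0.005, 0, 0, 0.85, 0.04, -0.005, 0, 0, 0.85, 0.04, -0.005, 0, 0, 0.85, 0.04, -0.005, 0, 0, 0.85, 0.04, -0.01, 0, 0, 0.85, 0.04, -0.01, 0, 0, 0.85, 0.04, -0.01, 0, 0, 0.85, 0.04, -0.01, 0, 0, 0.85, 0.04, -0.01, 0, 0, 0.85, 0.04, -0.01, 0, 0, 0.85, 0, 0, 0, 0, 0.85, 0, 0, 0, 0]
}}

```text
clock: 25.55
position: [0.3799, 0.3761, 0.2055]
orientation: [2.218, 2.222, -0.001]
wrist_force: [1.2, -0.9, -0.4]
width: 0.0729
grip_force: 0.0
```

Run:
```python
from h import *
print(arm.state()['position'])
i=save('top','top3'); f=cv2.imread('pics/top3.png')
T=np.array(i['T'])
def px(p):
    q=np.linalg.inv(T)@np.r_[p,1]; return i['cx']-i['fx']*q[0]/q[2],i['cy']+i['fy']*q[1]/q[2]
g=cv2.resize(f.max(2),None,fx=4,fy=4,interpolation=cv2.INTER_CUBIC)
for n,x,y,h,H,rk in(('c',.5904,.069,.033,.044,.007),('a',.5832,-.0173,.043,.058,.009),('d',.5768,-.0957,.055,.074,.011),('b',.570,-.174,.068,.092,.013)):
    u,v=px([x,y,.011+H]); s=4*363.8/(.88-H)
    U,V=int(4*u),int(4*v); c=g[V-80:V+81,U-80:U+81].astype(float)
    # knob/shoulder disc fitted by template match: bright disc of shoulder radius
    print(n,'pred knob px',round(u,1),round(v,1)); print(np.array2string(f.max(2)[int(v)-11:int(v)+17:1,int(u)-13:int(u)+14],max_line_width=250))
```

```text
[0.37991732 0.37614639 0.20549242]
c pred knob px 251.9 153.7
[[146 145 147 145 138 153 150 156 153 147 145 145 154 138 145 133 134 122 147 145 146 146 146 147 145 144 147]
 [148 146 144 145 146 169 164 163 165 154 152 153 152 153 151 152 153 160 158 154 147 146 142 141 137 133 135]
 [145 146 146 142 136 152 129 130 134 121 123 122 142 146 153 164 171 163 162 165 153 155 154 153 151 155 151]
 [146 144 144 145 123 154 111 114 150 150 152 151 151 155 154 153 152 134 134 134 121 129 140 148 151 160 167]
 [145 144 144 145 132 131  68  73  91 155 154 157 155 152 152 153 151 150 119 125 148 148 153 156 152 156 153]
 [147 147 145 142 142 149  84  92 152 150 152 151 145  92  88  34  30  31  33  35  61  73 129 155 154 157 153]
 [147 145 143 145 147 155 156 152 152 155 148  93  30  27  29  37  29  28  24  31  27  30  30  57 126 152 155]
 [146 148 145 146 154 156 156 154 152 146  55  25  25  34  39  37  38  31  29  27  29  30  30  29  34  71 153]
 [146 145 143 126 154 154 155 152 119  30  29  32  56  90 112 107  99  40  35  30  27  28  22  34  24  42 101]
 [145 145 145 139 153 153 153 143  25  
[... 10778 characters left out ...]
  46  15  63 154 153 152 146 148]
 [ 37  59  68  66  69  68  67  69  90 143 156 156 153 149 147 143 129  90  57  26  17  51 128 153 124 146 147]
 [ 27  52  68  67  66  67  74  68  70  65  69  80  90  97  77  63  60  63  47   9  30  67 155 152 117 148 146]
 [ 31  36  65  67  68  64  68  70  69  65  66  63  63  63  63  64  62  61  28  16  24  69 156 153 116 146 148]
 [ 24  31  48  67  65  68  67  68  64  64  69  61  66  64  60  61  55  41  15  27  36  89 155 154 108 149 148]
 [ 29  18  35  65  64  67  62  66  65  61  67  66  62  60  65  59  57  18  20  27  75 157 158 157 126 146 147]
 [ 29  28  30  51  66  64  67  64  65  64  64  61  60  63  57  59  39  21  18  57 134 157 157 157 124 144 147]]
```

All four weights stand on their pads, with each knob within about a pixel of where a centred, upright weight should show it. The robot is clear.

```bash
python3 -c "
from workcell import arm
print(arm.sign_off())"
```

```text
the job is handed in; nothing more can be done
None
```

The job is handed in: the four weights stand free on the pads in order c, a, d, b, smallest nearest the balance, placed within about 2 mm of centre by my measurements, in about 26 s of robot time; I viewed 15 pictures, one over the limit of 14.

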